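# Test a tent-pole sleeve on the stepped gauge pin and sort it

## Task

Test the orange pole sleeve that stands on the yellow spot: slide it down over the stepped steel gauge pin until it stops. If it goes all the way down to the gauge's base it fits, so then take it off and stand it upright in the green half of the pulled-out clear tray; if it stops on the pin's shoulder instead, stand it upright in the red half. Leave the other orange sleeve where it is.

Things in the scene. Friction and masses are not known exactly. Their poses are not given: they have to be found in the camera images.
- sleeve_a_centre (a point): centre (30 mm above its foot) of an upright orange plastic pole sleeve, an open tube 48 mm outside diameter, 60 mm tall, bore along its z. Of the two sleeves, alike outside, one has a 36 mm bore, the other 21 mm (which is not told); either may be the one on the yellow spot.
- sleeve_b_centre (a point): centre (30 mm above its foot) of an upright orange plastic pole sleeve, an open tube 48 mm outside diameter, 60 mm tall, bore along its z. Of the two sleeves, alike outside, one has a 36 mm bore, the other 21 mm (which is not told); either may be the one on the yellow spot.
- gauge: fixed steel gauge; origin on the pin axis at bench level, z up. Base plate 80x80 mm, 10 thick; 28 mm pin from 10 to 40 high, a flat shoulder, then 12 mm pin to a tapered tip at 75. A wide-bore sleeve stops on the base (its centre 40 mm above the origin), a narrow one on the shoulder (centre 70 mm up). Flat yellow 80 mm spot on the bench: centre 115 mm along +y; its sleeve stands within 12 mm of that.
- tray: pulled-out tray of a clear plastic drawer unit, fixed; origin at the middle of the tray underside, z up. 150 mm (x) by 250 mm (y), walls 4 mm thick, 22 tall, floor top 4 mm up; a middle wall along x splits it: green half centred 61.5 mm along +y, red half 61.5 mm along -y. The drawer unit, 100 mm tall, 264 wide, stands from 77 to 277 mm along +x.
Things that resemble listed ones, but are neither listed nor needed, are in the scene too. What is shaped like the part that bears sleeve_b_centre but black or purple is not meant.

How it is judged (in metres and radians):
On the way:
1. the sleeve from the yellow spot is slid on to the gauge pin until it stops: on the base (wide bore) or on the shoulder (narrow bore) (((x of sleeve_b_centre in the frame of gauge above 0.04 m and horizontal distance between sleeve_a_centre and gauge below 0.012 m and z of sleeve_a_centre in the frame of gauge between 0.034 and 0.047 m and angle between sleeve_a_centre's own z axis and vertical below 0.17 rad) or (x of sleeve_a_centre in the frame of gauge above 0.04 m and horizontal distance between sleeve_b_centre and gauge below 0.012 m and z of sleeve_b_centre in the frame of gauge between 0.062 and 0.077 m and angle between sleeve_b_centre's own z axis and vertical below 0.17 rad))), for 0.1 s.
At the end, for the whole second after the job is handed in: the tested sleeve stands upright (within 10 degrees) on the tray's floor, anywhere in the green half if it went down to the base, anywhere in the red half if it stopped on the shoulder; the other sleeve is within 15 mm of where it was (((x of sleeve_b_centre in the frame of gauge above 0.04 m and distance of sleeve_b_centre from where it was at the start of the episode below 0.015 m and x of sleeve_a_centre in the frame of tray between -0.06 and 0.06 m and y of sleeve_a_centre in the frame of tray between 0.0165 and 0.1065 m and z of sleeve_a_centre in the frame of tray between 0.026 and 0.044 m and angle between sleeve_a_centre's own z axis and vertical below 0.17 rad) or (x of sleeve_a_centre in the frame of gauge above 0.04 m and distance of sleeve_a_centre from where it was at the start of the episode below 0.015 m and x of sleeve_b_centre in the frame of tray between -0.06 and 0.06 m and y of sleeve_b_centre in the frame of tray between -0.1065 and -0.0165 m and z of sleeve_b_centre in the frame of tray between 0.026 and 0.044 m and angle between sleeve_b_centre's own z axis and vertical below 0.17 rad))); the robot touches nothing.
It also fails if it takes over 45 s, if anything falls off the work surface, if the arm or the gripper's body presses on something with over 40 N, if the wrist force passes 120 N, or if a joint passes its speed limit or range.

## Robot

A 6-joint arm with a two-finger parallel gripper is mounted at the origin on the work surface. World frame = base frame: x ahead of the robot, y to its left, z up, the work surface at z = 0. Lengths are in mm, angles in rad, forces in N, time in s.
With the tool pointing down it reaches from about 325 to 875 mm from the base axis. Payload 4.4 kg.
Tool frame: the origin (TCP) lies on the centre line of the jaws, within the pads' length; the fingertips stand ahead of it and the grasp point (between the pads) lies 6 mm ahead of it (ctrl.tcp_to_tips is the z of the fingertips in the tool frame, in mm); z points along the fingers, y is the direction in which the jaws open and shut (so a half turn about z gives the same grasp; the last joint's range is limited). The gripper opens to 85 mm and grips with 20 to 120 N. Pads are 22 mm wide; open, the fingers measure 114 mm over their backs; the gripper's body (76 mm by 85 mm) begins 54 mm behind the grasp point. The pads swing forward as they close: fully open they stand 13 mm farther back than shut.
Start: joints at [-1.323, 0.207, 1.542, -0, 1.393, -0.15], TCP at [222.738, -530.109, 256.282] pointing down, gripper open.
Joint ranges: [-2.73, 2.73], [-0.86, 2.22], [0.23, 2.46], [-1.11, 4.25], [0.08, 2.63], [-2.82, 2.82]. Speed limits (rad/s): [2.79, 2.79, 3.14, 3.14, 3.14, 3.14].

## Interface

Orientations are given as a 3x3 rotation matrix whose columns are the frame's x, y, z axes.
In Python, from plant import ctrl, sensors, optics gives the robot as it stands. Calls block until the motion is done:
- ctrl.move_ptp(position, orientation): joint-space move of the TCP to a pose.
- ctrl.move_l(position, rot=None, vel=150, threshold=None): straight line of the TCP; rot=None keeps the orientation; vel is the mean speed in mm/s. With threshold (N) it stops when the force on the tool has changed by that much, and returns True; else False.
- ctrl.set_joints(angles): joint-space move.
- ctrl.gripper_to(opening, force=None): finger opening in mm; force is the grip in N (None keeps the last); returns when the fingers have stopped.
- ctrl.hold(seconds).
- ctrl.solve_ik(position, orientation): joint angles nearest the present ones, or None.
- sensors.read_state(): the state.
- optics.grab_frame(name): name is "scene" or "top" or "wrist"; returns (picture, depth): 420x560x3 uint8, red, green, blue; 420x560 float32, mm along the optical axis (not along the pixel's ray), 0 where there is no reading.
- optics.camera_params(name): a dict with "mtx" (3x3 intrinsics, pixels), "k1" (the pictures are not rectified: a ray, as slopes to the right and down, at radius r is drawn at 1 + k1 r^2 times it, then the intrinsics apply), "R" (3x3) and "t" (3): a world point X has camera coordinates R X + t; the wrist camera has in their place "T_tool_cam" (4x4, takes a point from camera to tool coordinates, whose origin is the TCP and whose axes are the flange's). Camera axes: x right, y down, z forward; pixel columns grow to the right and rows downward; lengths in mm; the calibration is good to about 2 mm. A picture is of the moment at which its call begins: read the wrist's pose just before it. camera_params takes no time and is no camera call.
A pose or a line that the arm cannot do raises ctrl.MotionError and nothing moves.
- ctrl.finish_job(): hands the job in, once; it reports no verdict.
The state is a dict: "t": time; "q": joint angles; "qvel": joint speeds; "tau": joint torques, N m; "eef_pos": TCP position; "eef_rot": TCP orientation; "force": force on the tool from outside, world axes, zero at the start; "wrist_torque": the same for the moment, N m; "grip_width": finger opening in mm.
Only numpy, scipy, OpenCV 4.12 (cv2) and the standard library are available. Lean on these libraries where they do the work, as an engineer would, in place of code of your own. Each camera call takes 0.05 s, during which the arm holds its last target. There are 200 camera calls.

## Working session

There is one attempt and no reset: what is moved stays moved. The work goes in short steps, each a Python script; the robot and the scene stay as the last script left them, time stands still between calls to the robot, and variables do not carry over. Pictures are saved under pics/ and viewed, about 8 in all and at most 12, crops included, and the job is handed in when it is done.

```bash
ls; mkdir -p pics; python3 - <<'E'
from plant import ctrl, sensors, optics
import cv2, numpy as np
for n in ("scene","top"):
    p,d=optics.grab_frame(n); cv2.imwrite(f"pics/{n}0.png",p[:,:,::-1]); np.savez(f"{n}0.npz",p=p,d=d)
    print(n,optics.camera_params(n), (d>0).mean())
print(optics.camera_params("wrist"), ctrl.tcp_to_tips, sensors.read_state()['t'])
a=cv2.imread("pics/scene0.png");b=cv2.imread("pics/top0.png")
E
```

```text
pics
scene {'mtx': array([[504.44118853,   0.        , 272.44479113],
       [  0.        , 504.44118853, 206.83316084],
       [  0.        ,   0.        ,   1.        ]]), 'k1': -0.05546698371906799, 'R': array([[-0.48941656,  0.87194271, -0.01368698],
       [ 0.69727531,  0.38185446, -0.60662535],
       [-0.52371612, -0.30643608, -0.79487003]]), 't': array([ 246.02814516, -350.12169333, 1410.62922454])} 0.9962882653061225
top {'mtx': array([[507.53128738,   0.        , 278.96948484],
       [  0.        , 507.53128738, 207.46472105],
       [  0.        ,   0.        ,   1.        ]]), 'k1': -0.06886279772524415, 'R': array([[ 0.02324572, -0.9997169 ,  0.00507519],
       [-0.99350071, -0.02366641, -0.11133838],
       [ 0.11142697, -0.00245406, -0.9937696 ]]), 't': array([ 36.86151368, 543.54467206, 945.42748985])} 0.995829081632653
{'mtx': array([[293.54522955,   0.        , 281.0649956 ],
       [  0.        , 293.54522955, 208.79103436],
       [  0.        ,   0.        ,   1.        ]]), 'k1': -0.048572074988554266, 'T_tool_cam': array([[ 1.22254523e-03, -9.50609224e-01, -3.10387836e-01,
         8.06122371e+01],
       [ 9.99999250e-01,  1.18374357e-03,  3.13371669e-04,
         2.19935809e-01],
       [ 6.95256074e-05, -3.10387986e-01,  9.50609958e-01,
        -1.18486528e+02],
       [ 0.00000000e+00,  0.00000000e+00,  0.00000000e+00,
         1.00000000e+00]])} 25.0 0.1
```

View pics/scene0.png

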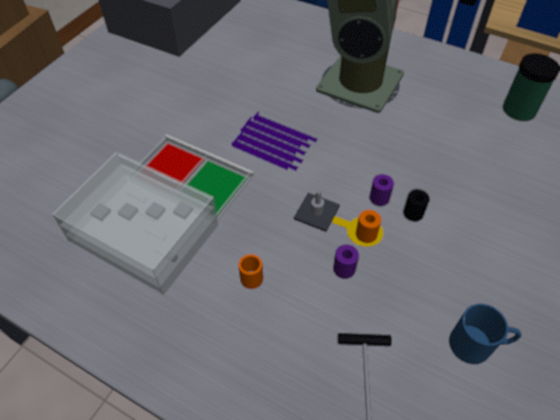

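View pics/top0.png

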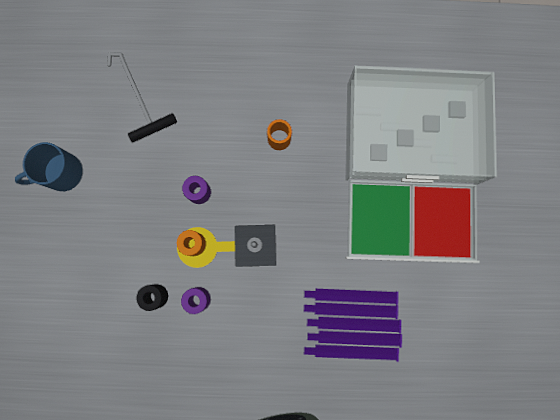

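Candidates in the top view: the orange sleeve on yellow (191,243) is the target, and the other orange sleeve (279,134) has to stay. The lookalikes are purple at (196,188) and (195,299) and black at (152,297). The gauge pin is at (254,245). The tray's green half is at about (380,220) and its red half at about (443,220). I'll measure these next.

```bash
cat > h.py <<'E'
from plant import ctrl, sensors, optics
import cv2, numpy as np
def cam(n,st=None):
    c=optics.camera_params(n)
    if n=="wrist":
        T=np.eye(4);T[:3,:3]=st["eef_rot"];T[:3,3]=st["eef_pos"]
        T=T@c["T_tool_cam"]; c["R"]=T[:3,:3].T; c["t"]=-T[:3,:3].T@T[:3,3]
    return c
def ray(c,uv):
    p=cv2.undistortPoints(np.float64([[uv]]),c["mtx"],np.float64([c["k1"],0,0,0,0])).ravel()
    return -c["R"].T@c["t"], c["R"].T@np.array([p[0],p[1],1])
def onplane(c,uv,z):
    o,d=ray(c,uv); return o+d*(z-o[2])/d[2]
def depthpts(c,d,mask):
    v,u=np.nonzero(mask&(d>0)); 
    p=cv2.undistortPoints(np.float64(np.c_[u,v])[:,None],c["mtx"],np.float64([c["k1"],0,0,0,0]))[:,0]
    X=np.c_[p,np.ones(len(p))]*d[v,u][:,None]
    return (X-c["t"])@c["R"]
def masks(p):
    h=cv2.cvtColor(p,cv2.COLOR_RGB2HSV); H,S,V=h[...,0].astype(int),h[...,1],h[...,2]
    s=(S>150)&(V>60)
    return dict(orange=s&(H>7)&(H<19),yellow=s&(H>=21)&(H<34),green=s&(H>50)&(H<75),red=s&((H<4)|(H>176)))
E
python3 - <<'E'
from h import *
s=sensors.read_state(); print(s["eef_rot"])
for n in("top","scene"):
    f=np.load(n+"0.npz");p,d=f["p"],f["d"];c=cam(n);m=masks(p)
    print(n)
    for k,mm in m.items():
        N,L,st,ce=cv2.connectedComponentsWithStats(mm.astype(np.uint8))
        for i in range(1,N):
            if st[i,4]<60: continue
            X=depthpts(c,d,L==i); top=X[X[:,2]>X[:,2].max()-6]
            (u,v),r=cv2.minEnclosingCircle(np.float32([[0,0]])) if 0 else ((0,0),0)
            cc,rr=cv2.minEnclosingCircle(top[:,:2].astype(np.float32))
            box=cv2.minAreaRect(X[:,:2].astype(np.float32))
            print(k,st[i],ce[i].round(1),"z",X[:,2].min().round(),X[:,2].max().round(),"topcirc",np.round(cc,1),round(rr,1),"box",np.round(box[0],1),np.round(box[1],1),round(box[2],1),"onplane",onplane(c,ce[i],0).round(1))
    if n=="top":
        print("gauge px", onplane(c,(254.5,244.5),75).round(1),onplane(c,(254.5,244.5),40).round(1))
        X=depthpts(c,d,np.ones(d.shape,bool)); g=X[(abs(X[:,0]-onplane(c,(254,245),20)[0])<60)&(abs(X[:,1]-onplane(c,(254,245),20)[1])<60)]
        pl=g[(g[:,2]>6)&(g[:,2]<14)];sh=g[(g[:,2]>34)&(g[:,2]<46)]; hi=g[g[:,2]>50]
        b=cv2.minAreaRect(pl[:,:2].astype(np.float32));print("plate",b,"shoulder",cv2.minEnclosingCircle(sh[:,:2].astype(np.float32)),len(sh),"tip",hi.mean(0) if len(hi) else 0,len(hi),g[:,2].max())
a=cv2.imread("pics/top0.png")[170:310,130:310]; b=cv2.imread("pics/scene0.png")[170:300,230:430]
cv2.imwrite("pics/crop.png",np.vstack([cv2.resize(a,(600,300*140*2//180//1 if 0 else 300)),cv2.resize(b,(600,300))]))
E
```

```text
[[ 9.21924433e-01  3.87369419e-01 -5.23533416e-04]
 [ 3.87369647e-01 -9.21922207e-01  2.04953839e-03]
 [ 3.11271411e-04 -2.09232047e-03 -9.99997763e-01]]
top
orange [267 119  25  31 459] [278.9 134. ] z -3.0 65.0 topcirc [684.9  53.1] 23.5 box [685.1  51.1] [46.6 50.5] 10.7 onplane [695.2  53.1   0. ]
orange [177 230  28  26 527] [190.4 242.8] z -2.0 67.0 topcirc [470.1 214.5] 23.4 box [470.1 214.6] [47.9 46.1] 75.6 onplane [471.7 222.5   0. ]
yellow [177 227  58  41 863] [206.2 249.3] z -4.0 60.0 topcirc [475.6 219.1] 22.9 box [457.4 192.7] [104.3  78. ] 68.7 onplane [459.8 190.7   0. ]
green [ 352  185   57   70 3851] [380.4 219.5] z -3.0 11.0 topcirc [ 524.  -151.4] 84.3 box [ 526.8 -151.1] [112.2 136.2] 89.7 onplane [ 526.7 -152.2    0. ]
red [ 414  187   56   70 3774] [441.9 221.7] z -2.0 20.0 topcirc [ 464.1 -214.3] 4.8 box [ 525.4 -273.1] [116.5 136.6] 89.0 onplane [ 525.2 -275.9    0. ]
gauge px [468.7  92.7  75. ] [470.   94.2  40. ]
plate ((468.3823547363281, 102.49113464355469), (93.68648529052734, 93.870361328125), 1.386983036994934) shoulder ((470.14385986328125, 95.6636
[... 313 characters left out ...]
3.0 65.0 topcirc [471.9 215.6] 23.4 box [463.7 213.2] [67.4 44.2] 16.6 onplane [445.8 210.4   0. ]
orange [239 255  24  33 645] [250.6 270.6] z 2.0 64.0 topcirc [686.7  53.9] 23.8 box [687.2  54.3] [46.9 43.8] 33.3 onplane [669.5  41.5   0. ]
yellow [332 216  51  30 461] [356.1 230.7] z -4.0 53.0 topcirc [474.1 215.9] 23.6 box [472.1 191.8] [ 65.8 113.5] 5.4 onplane [471.6 193.    0. ]
green [ 189  162   55   49 1241] [216.1 182.3] z 1.0 12.0 topcirc [ 517.9 -152.9] 74.8 box [ 517.3 -153.8] [105.7 114.2] 89.4 onplane [ 502.6 -153.1    0. ]
red [ 148  144   53   37 1083] [174.3 161.9] z -1.0 21.0 topcirc [ 544.8 -215.4] 0.0 box [ 500.1 -273.7] [117.4  88.2] 89.4 onplane [ 497.1 -279.7   -0. ]
```

View pics/crop.png

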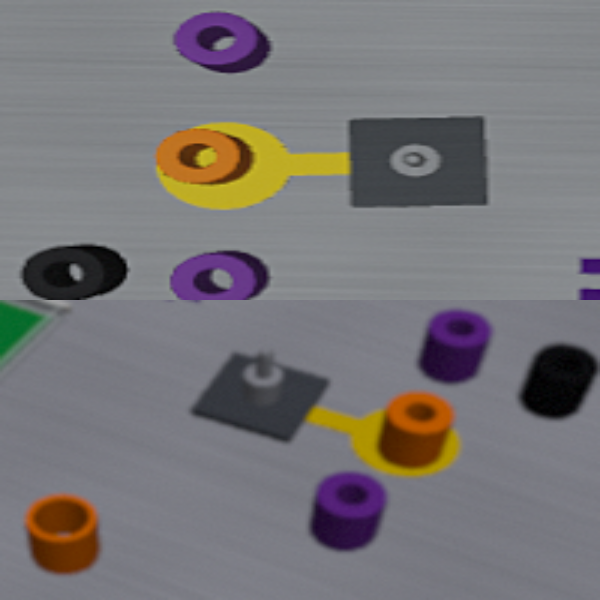

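The crop shows the orange sleeve on the yellow spot, and its bore looks narrow. The gauge is next to it, joined by the yellow bar. Sizes, heights and the 120 mm sleeve-to-gauge spacing all agree. Next I'll look from close by with the wrist camera over both.

```bash
python3 - <<'E'
from h import *
R=np.diag([1.,-1,-1])
ims=[]
for name,xy in(("gauge",(469.5,94.5)),("sleeve",(471,215))):
    ctrl.move_ptp([*xy,200],R); ctrl.hold(0.3)
    st=sensors.read_state(); p,d=optics.grab_frame("wrist"); c=cam("wrist",st)
    np.savez(f"w_{name}.npz",p=p,d=d,pos=st["eef_pos"],rot=st["eef_rot"])
    im=p[:,:,::-1].copy()
    print(name,st["t"],np.round(st["eef_pos"],1))
    if name=="sleeve":
        X=depthpts(c,d,masks(p)["orange"]); t=X[X[:,2]>50]; t=t[np.hypot(*(t[:,:2]-[471,215]).T)<40]
        print(np.median(t[:,2]),cv2.minEnclosingCircle(t[:,:2].astype(np.float32)),np.percentile(t,[1,99],axis=0).round(1))
    else:
        X=depthpts(c,d,np.ones(d.shape,bool)); X=X[np.hypot(X[:,0]-469.5,X[:,1]-94.5)<60]
        sh=X[(X[:,2]>35)&(X[:,2]<43)];hi=X[X[:,2]>62];pl=X[(X[:,2]>5)&(X[:,2]<14)]
        print(cv2.minEnclosingCircle(sh[:,:2].astype(np.float32)),cv2.minEnclosingCircle(hi[:,:2].astype(np.float32)),hi.mean(0),cv2.minAreaRect(pl[:,:2].astype(np.float32)))
    ims.append(im)
cv2.imwrite("pics/w1.png",cv2.resize(np.vstack(ims),(440,660))[:, :] if 0 else np.hstack([cv2.resize(i,(400,300)) for i in ims]))
E
```

```text
gauge 2.8 [469.6  94.1 200. ]
((471.2336730957031, 94.6333236694336), 14.061402320861816) ((469.55938720703125, 94.49408721923828), 59.99545669555664) [481.24542434  95.33342739 249.22810098] ((471.4202575683594, 94.5650863647461), (80.26327514648438, 80.06596374511719), 3.179164409637451)
sleeve 3.7 [471.2 214.  200. ]
60.4915443815061 ((471.8251647949219, 215.22439575195312), 23.797460556030273) [[450.2 193.9  51.1]
 [494.9 237.2  62.2]]
```

View pics/w1.png

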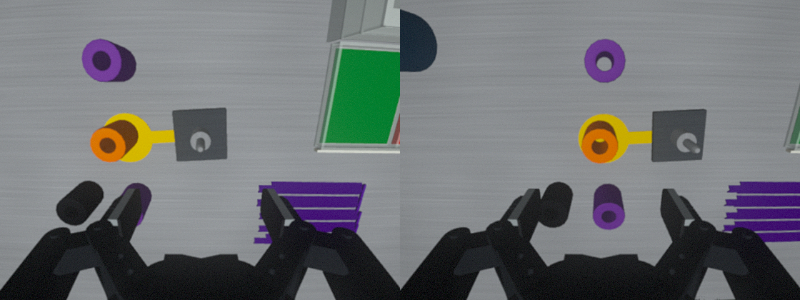

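The wrist view agrees with the fixed cameras: sleeve at (471.8, 215.2), pin at (471.3, 94.6). Now I'll grasp the sleeve and lower it onto the pin.

```bash
cat >> h.py <<'E'
def go(p,vel=150):
    p=np.array(p,float); ctrl.move_l(p,vel=vel); ctrl.hold(0.2)
    e=p-sensors.read_state()["eef_pos"]
    if np.linalg.norm(e[:2])>0.4: ctrl.move_l(p+e,vel=20); ctrl.hold(0.2)
def show(m):
    s=sensors.read_state(); print(m,round(s["t"],2),np.round(s["eef_pos"],1),"F",np.round(s["force"],1),"w",round(s["grip_width"],1))
E
python3 - <<'E'
from h import *
go([471.8,215.2,120]); show("above")
go([471.8,215.2,51],80); show("at sleeve")
ctrl.gripper_to(40,40); show("gripped")
go([471.8,215.2,150]); show("lifted")
go([471.3,94.6,150]); show("over pin")
hit=ctrl.move_l([471.3,94.6,56],vel=30,threshold=8); show(("hit",hit))
ctrl.hold(0.3); show("rest")
p,d=optics.grab_frame("scene"); cv2.imwrite("pics/on_pin.png",cv2.resize(p[120:260,220:420,::-1],(600,420)))
E
```

```text
above 5.08 [470.8 214.9 118.6] F [0.6 0.  0.2] w 85.0
at sleeve 6.72 [471.3 215.1  50.4] F [-0.2  0.1  0.2] w 85.4
gripped 7.17 [471.5 215.1  50.5] F [-0.   0.   0.7] w 46.3
lifted 8.63 [472.8 215.5 151.4] F [ 0.1 -0.1 -0.8] w 46.4
over pin 10.24 [471.3  93.9 150. ] F [-0.1  0.4 -0.2] w 46.1
('hit', True) 12.13 [471.4  94.3  90.5] F [-1.5  0.   4.7] w 46.5
rest 12.43 [471.3  94.3  90.5] F [-0.5  0.6  4.7] w 46.4
```

View pics/on_pin.png

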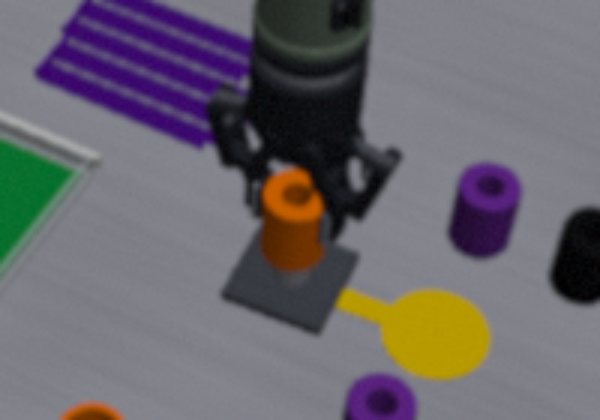

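The sleeve stopped exactly 40 mm above its bench height (TCP 50.5 → 90.5), and the picture shows a gap below it. It's on the shoulder, so it has the narrow bore and goes in the red half.

```bash
python3 - <<'E'
from h import *
go([471.3,94.6,150],100); show("lifted")
go([515,-274,150],250); show("over red")
ctrl.move_l([515,-274,75],vel=80)
hit=ctrl.move_l([515,-274,49],vel=20,threshold=5); show(("hit",hit))
ctrl.hold(0.3)
ctrl.gripper_to(66); ctrl.hold(0.2); show("open")
q=sensors.read_state()["eef_pos"]
ctrl.move_l([q[0],q[1],170],vel=80)
go([425,-230,260],200); show("away")
f,d=optics.grab_frame("top"); c=cam("top")
N,L,st,ce=cv2.connectedComponentsWithStats(masks(f)["orange"].astype(np.uint8))
for i in range(1,N):
    if st[i,4]<60: continue
    X=depthpts(c,d,L==i); t=X[X[:,2]>X[:,2].max()-6]
    print(ce[i].round(1),np.median(t[:,2]).round(1),cv2.minEnclosingCircle(t[:,:2].astype(np.float32)))
g,_=optics.grab_frame("scene")
cv2.imwrite("pics/end.png",np.hstack([cv2.resize(x[:,:,::-1],(400,300)) for x in(f,g)]))
E
```

```text
lifted 13.89 [472.   94.6 150.9] F [ 0.  -1.3 -0.8] w 46.5
over red 16.18 [ 514.9 -275.   150. ] F [ 0.2 -0.2 -0.6] w 46.3
('hit', True) 18.21 [ 514.8 -274.    54.6] F [-0.9  0.   4. ] w 46.0
open 19.04 [ 513.7 -273.1   53.3] F [0.1 1.  0.9] w 66.1
away 21.67 [ 425.  -229.9  258.8] F [ 0.6  0.2 -0.5] w 66.2
[278.9 133.9] 60.1 ((685.1427001953125, 53.085201263427734), 23.389137268066406)
[447.4 225.7] 64.5 ((513.9550170898438, -273.0086364746094), 24.262632369995117)
```

View pics/end.png

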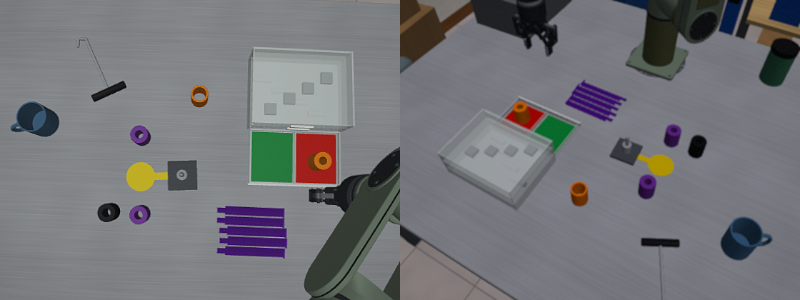

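The sleeve stands upright in the red half with its top at 64.5 mm, so it's on the tray floor. The other sleeve hasn't moved, and the arm is clear of everything.

```bash
python3 -c "
from plant import ctrl; ctrl.finish_job()"
```

```text
the job is handed in; nothing more can be done
```

I tested the orange sleeve from the yellow spot on the gauge pin, and it stopped on the shoulder, so it has the narrow bore. I then stood it in the red half of the tray and handed the job in at about 22 s; no verdict is reported.

- **Test on the pin:** contact came at TCP 90.5 mm, against 50.5 mm when the sleeve stood on the bench. That is the 40 mm shoulder height, and the picture showed a gap under the sleeve.
- **Placing:** in the last overhead picture the sleeve is upright at about (514, −273) mm. Its top is at 64.5 mm, which matches standing on the 4 mm tray floor. That is within about 12 mm of the middle of the red half.
- **Other sleeve:** it measured (685.1, 53.1) mm at the end and (684.9, 53.1) mm at the start, so it has not moved.
- **Robot:** the gripper is open and well clear of everything.

No check failed. Position readings differed between cameras by about 2 mm at most, and the arm was up to about 1.5 mm off its commanded positions.

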